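Hold a spring clip gaping over the job card

ROBOT

A 6-joint arm with a two-finger parallel gripper is mounted at the origin on the work surface. World frame = base frame: x ahead of the robot, y to its left, z up, the work surface at z = 0. Lengths are in m, angles in rad, forces in N, time in s.
With the tool pointing down it reaches from about 0.35 to 0.975 m from the base axis. Payload 4.9 kg.
Tool frame: the origin (TCP) lies on the mounting face of the last link; the fingertips stand 173 mm ahead of it and the grasp point (between the pads) lies 155 mm ahead of it; z points along the fingers, y is the direction in which the jaws open and shut (so a half turn about z gives the same grasp; the last joint's range is limited). The gripper opens to 85 mm and grips with 20 to 120 N. Pads are 22 mm wide; open, the fingers measure 114 mm over their backs; the gripper's body (76 mm by 85 mm) begins 54 mm behind the grasp point. The pads swing forward as they close: fully open they stand 13 mm farther back than shut.
Start: joints at [-1.467, 0.053, 1.613, -0, 1.476, -0.119], TCP at [0.138, -0.61, 0.405] pointing down, gripper open.
Joint ranges: [-3.01, 3.01], [-1.01, 2.22], [0.06, 2.58], [-1.02, 4.17], [0.09, 2.62], [-3.14, 3.14]. Speed limits (rad/s): [2.57, 2.57, 3.14, 3.14, 3.14, 3.14].

INTERFACE

Orientations are given as a unit quaternion [w, x, y, z].
In Python, from plant import manip gives the robot as it stands.
- The arm moves only by the tool play_rows, never from a script. Its argument "increments" is a list of rows, each an object with "offset": the shift along the tool's x, y, z in mm, a list of three; "twist": the turn about the tool's z in rad; "grip": the opening, from 0 (shut) to 1 (fully open). In form: [{"offset": [dx, dy, dz], "twist": twist, "grip": grip}, ...]. A call has 1 to 5 rows; each row is the pose to reach, as a shift and turn from the pose commanded when the call began, along the tool's axes at that moment; what a row does not reach only later rows make up. A row lasts 1/12 s, in which the tool goes at most 41.7 mm and 7.16 degrees, less where a joint would pass 70% of its speed; a pose out of reach is approached as far as the arm can. A call with a gripper value outside its range is refused whole. The fingers move at their own pace and stop on an object; the grip force is fixed at half the most. Time passes only in rows, so rows that repeat a pose let the fingers close. It gives the time, the measured TCP pose, the force and the opening at its end, in the units of the state.
- manip.state(): the state, without advancing time (a new reading comes with each control period).
- manip.grab_frame(name): name is "scene" or "top" or "wrist"; returns the picture (480x640x3 uint8, blue, green, red); there is no depth.
- manip.get_calibration(name): a dict with "fx", "fy", "cx", "cy" (pixels), "T" (4x4, takes a point from camera to world coordinates). Camera axes: x right, y down, z forward; pixel columns grow to the right and rows downward; lengths in m; the calibration is good to about 2 mm. A picture is of the moment at which its call begins: read the wrist's pose just before it. get_calibration takes no time and is no camera call; for the wrist camera it gives the pose at the moment of the call.
- manip.job_done(): hands the job in, once; it reports no verdict.
Trained networks look in the newest picture that a camera, given by its name, has taken for a name from the list of things; names that differ only in an ending like _2 or _b are one class to them, and where a whole thing is asked for, a point or a joint stands for the part that bears it (a point fixed in the world has none). Each returns a list of dicts, best first, with "p" (0 to 1); they miss things now and then, are a little off and sometimes report something else, mostly with a low value. They report only what shows in the picture. A call takes as long as a camera call.
- manip.boxes_of(query, camera): "xyz" ([x, y, z] in m, in the coordinates of the camera as it stood for that picture, good to about 4 mm: the middle of the surface that is visible of it).
- manip.tip_of(query, camera): "xyz" ([x, y, z] in m, in the coordinates of the camera as it stood for that picture, good to about 4 mm: a listed point, or the origin of a listed thing).
The state is a dict: "time": time; "joint_pos": joint angles; "joint_vel": joint speeds; "joint_efforts": joint torques, N m; "tool_pos": TCP position; "tool_rot": TCP orientation; "contact_force": force on the tool from outside, world axes, zero at the start; "ft_torque": the same for the moment, N m; "gripper_width": opening from 0.0 (shut) to 1.0 (fully open).
Only numpy, scipy, OpenCV 4.12 (cv2) and the standard library are available. Lean on these libraries where they do the work, as an engineer would, in place of code of your own. Each camera call takes 0.05 s, during which the arm holds its last target. There are 200 camera calls.

TASK

Squeeze the handles of the wider spring clip together so that it opens where it sits on the rack strip, then lift it off and bring it over the standing white job card, handles up. Finish while still holding the clip squeezed fully open, its gaping jaws astride the middle of the card's top edge, square to it and reaching a good centimetre down on either side without touching the card, ready for a colleague to slip a work sheet in; do not let it go, do not let it bite or knock the card, and leave the smaller clip and the other things where they are.

Things in the scene. Friction and masses are not known exactly. Their poses are not given: they have to be found in the camera images.
- clip_pivot (a point): Centre of the hinge barrel (steel, 10 mm thick, 42 mm long) of the wider spring clip: a black plastic clothes peg shape, 36 mm wide, jaws down and handles up, biting the rack strip. y: along the hinge and strip; z: up, to the handles; x: across the strip. The frame belongs to the -x lever, so it tilts 0.31 rad when fully open; the centre stays midway between fingers that pinch the handles.
- clip_jaw (a joint): Opening of the wider clip, rad: 0 as it bites the 3 mm strip at the start, -0.08 shut on nothing, 0.62 squeezed fully against its stop (then 26 mm between the jaw ends and about 15 mm between the jaws 20 mm below the barrel centre). A spring closes it.
- clip_tip_a (a point): Middle of the inner lower edge of the clip's jaw on its own -x side, 38 mm below the barrel centre; about 36 mm below and 13 mm to the side when fully open with the handles upright.
- clip_tip_b (a point): The same point of the other jaw, on the clip's +x side.
- card_top (a point): Middle of the top edge of the stiff white plastic job card, 150 mm above the bench. The card is 120 mm wide along its y axis and 3 mm thick along x; z is up. It stands in a loose dark steel foot, 80 x 140 mm and 28 mm high; all weighs 0.9 kg.
- card: The same job card with its foot; origin at the centre of the underside, axes as above.
- rack_top (a point): Middle of the top edge of the clip rack, 120 mm above the bench: an upright aluminium strip 3 mm thick (x), 200 mm long (y), on a black foot 80 x 210 mm, fixed. It carries two clips, 50 mm either side of its middle; either may be the wider one. The barrels sit 6 mm above this edge.
- clip: Wider clip, 40 to 80 g, same origin and axes. Pinch its handles across x, 30 mm above the barrel. They rise 44 mm above it and splay: over their outsides 46 mm at the top, 38 mm at 30 mm up; squeezed fully they are parallel, 18 mm over the outsides, flat against the pads. Opening starts near 4 N per handle, is full near 8 N; 25 N holds it firmly on its stop. Jaws reach 38 mm below.
- small_clip_pivot (a point): The smaller clip, same shape but only 16 mm wide, on the same strip; centre of its barrel. Leave it.
- bottle_mid (a point): Half-way up a white dispenser bottle, 38 mm diameter, 100 mm high, standing on the bench. Leave it.
- bin: Blue open parts bin, 90 x 120 x 50 mm; origin under its centre. Leave it.
- driver_grip (a point): Handle of a screwdriver lying on the bench. Leave it.

How it is judged:
By the outcome, as a careful person would: the job done as asked, in the order asked, and still so for the second after the job is handed in, while the arm keeps its last pose, push and grip.
It also fails if it takes over 38 s, if anything falls off the work surface, if the arm or the gripper's body presses on something with over 40 N, if the wrist force passes 120 N, or if a joint passes its speed limit or range.

## Working session

There is one attempt and no reset: what is moved stays moved. The work goes in short steps, Python scripts to look and compute and a tool call to move; the robot and the scene stay as the last step left them, time stands still between calls to the robot, and variables do not carry over. Pictures are saved under pics/ and viewed, about 8 in all and at most 12, crops included, and the job is handed in when it is done.

Besides the shell and the picture viewer there is one more tool, called after "Request:" as name(argument=value, ...) on one line, values as JSON. play_rows: Moves the arm, as the interface text tells. Its arguments: {"type":"object","properties":{"increments":{"type":"array"}},"required":["increments"]}

```bash
mkdir -p pics; cat > h.py <<'E'
import numpy as np, cv2
from plant import manip
from scipy.spatial.transform import Rotation as R
def look(cam, qs, fn=None):
    s=manip.state(); c=manip.get_calibration(cam); T=np.array(c["T"])
    im=manip.grab_frame(cam)
    if fn: cv2.imwrite("pics/"+fn,im)
    for q in qs:
        for d in manip.tip_of(q,cam)[:3]:
            p=np.array(d["xyz"]); w=T[:3,:3]@p+T[:3,3]
            print(cam,q,round(d["p"],2),w.round(4),"px",(c["fx"]*p[0]/p[2]+c["cx"]).round(),(c["fy"]*p[1]/p[2]+c["cy"]).round())
    return im,c
def st():
    s=manip.state(); q=s["tool_rot"]; r=R.from_quat([q[1],q[2],q[3],q[0]]).as_matrix()
    print("t",s["time"],"tcp",np.round(s["tool_pos"],4),"\nR",r.round(3).tolist(),"F",np.round(s["contact_force"],2),"w",s["gripper_width"],"q",np.round(s["joint_pos"],3))
    return s,r
E
python3 - <<'E'
from h import *
st()
Q=["clip_pivot","small_clip_pivot","rack_top","card_top","card","clip","bottle_mid","bin","driver_grip"]
a,_=look("scene",Q,"s0.png"); b,_=look("top",Q,"t0.png")
E
```

```text
t 0.0 tcp [ 0.1381 -0.6093  0.4035] 
R [[0.975, 0.221, -0.0], [0.221, -0.975, 0.002], [0.0, -0.002, -1.0]] F [-0.12  0.28 -0.44] w 1.0026025000332215 q [-1.467  0.053  1.614  0.     1.476 -0.119]
scene clip_pivot 0.61 [0.5231 0.1381 0.1285] px 438.0 258.0
scene clip_pivot 0.59 [ 0.5711 -0.2025  0.0018] px 277.0 205.0
scene small_clip_pivot 0.84 [0.5404 0.2333 0.1266] px 482.0 311.0
scene small_clip_pivot 0.16 [0.5168 0.1292 0.1258] px 437.0 253.0
scene rack_top 0.77 [0.533  0.1814 0.1211] px 455.0 285.0
scene card_top 0.93 [ 0.5696 -0.2007  0.1471] px 272.0 139.0
scene card 0.65 [ 0.5705 -0.2011  0.0027] px 277.0 205.0
scene clip 0.88 [0.5184 0.1313 0.1243] px 437.0 256.0
scene clip 0.29 [ 0.5725 -0.2015  0.0043] px 276.0 204.0
scene bottle_mid 0.82 [0.3901 0.0027 0.0505] px 434.0 206.0
scene bin 0.81 [ 0.7196 -0.1196 -0.0017] px 227.0 272.0
scene driver_grip 0.67 [0.7628 0.1714 0.0141] px 308.0 417.0
top clip_pivot 0.62 [0.5218 0.1365 0.1261] px 237.0 288.0
top clip_pivot 0.35 [ 0.5672 -0.1961  0.0024] px 415.0 271.0
top small_clip_pivot 0.76 [0.5364 0.2342 0.1231] px 182.0 280.0
top rack_top 0.96 [0.5333 0.1816 0.1202] px 212.0 282.0
top card_top 0.87 [ 0.5667 -0.1971  0.1565] px 431.0 263.0
top card 0.77 [ 0.5668 -0.197   0.0012] px 416.0 271.0
top clip 0.96 [0.521  0.1345 0.1278] px 238.0 289.0
top bottle_mid 0.78 [0.3888 0.0092 0.05  ] px 310.0 363.0
top bin 0.56 [ 0.719  -0.1153  0.0025] px 375.0 196.0
top driver_grip 0.94 [0.7557 0.1793 0.0127] px 231.0 176.0
```

```bash
python3 - <<'E'
import cv2,numpy as np
a=cv2.imread("pics/s0.png");b=cv2.imread("pics/t0.png")
x=cv2.resize(b[220:340,150:310],(800,600),interpolation=cv2.INTER_CUBIC)
y=cv2.resize(b[200:320,340:500],(800,600),interpolation=cv2.INTER_CUBIC)
cv2.imwrite("pics/c0.png",cv2.resize(np.vstack([np.hstack([x,y])]),(800,300)))
E
```

```text
(no output)
```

View pics/s0.png

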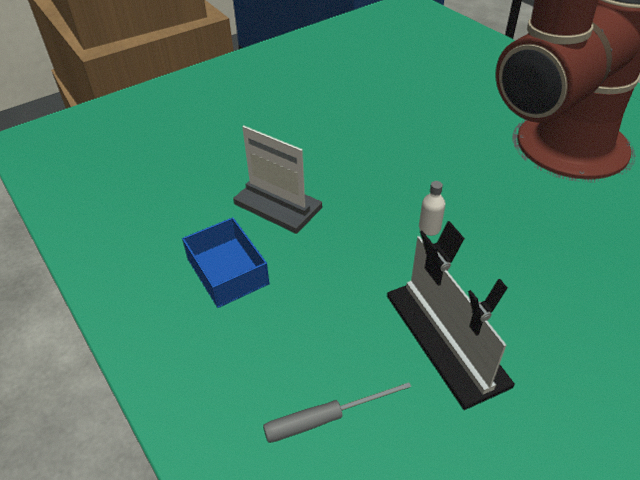

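View pics/t0.png

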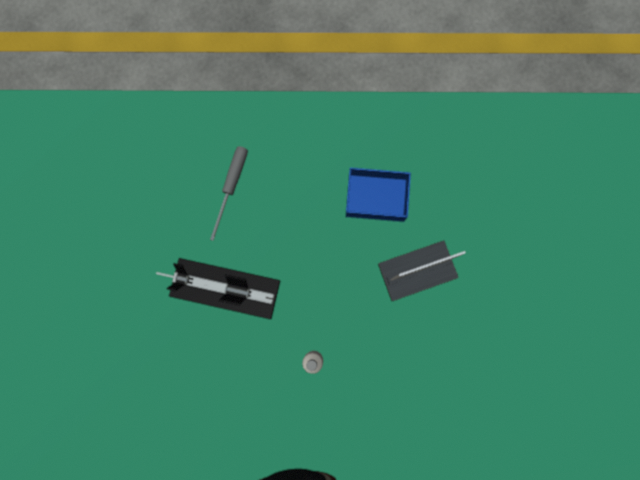

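The scene shows the wider clip at scene px (437,255), top px (237,288); the smaller clip is at top px (182,280). The card edge in the top view runs roughly (398,277) to (465,253). Next I'll fit the edge directions.

```bash
cat >> h.py <<'E'
def ray(c,u,v,z):
    T=np.array(c["T"]); d=T[:3,:3]@np.array([(u-c["cx"])/c["fx"],(v-c["cy"])/c["fy"],1]); o=T[:3,3]
    return o+d*(z-o[2])/d[2]
def tow(p,r,t): return (r.T@(np.array(p)-np.array(t))*1000).round(1)
E
python3 - <<'E'
from h import *
im=cv2.imread("pics/t0.png"); c=manip.get_calibration("top")
hsv=cv2.cvtColor(im,cv2.COLOR_BGR2HSV)
m=((hsv[...,1]<60)&(hsv[...,2]>110)).astype(np.uint8)
for n,(x0,y0,x1,y1),z in [("rack",(150,255,285,320),.12),("card",(375,240,475,300),.15)]:
    k=np.zeros_like(m);k[y0:y1,x0:x1]=m[y0:y1,x0:x1]
    v,u=np.nonzero(k); P=np.array([ray(c,a,b,z)[:2] for a,b in zip(u,v)])
    f=cv2.fitLine(P.astype(np.float32),cv2.DIST_HUBER,0,1e-4,1e-4).ravel()
    s=(P-f[2:])@f[:2]
    print(n,len(u),f[:2],"mid",f[2:]+f[:2]*(s.min()+s.max())/2,"len",s.max()-s.min(),"yaw",np.arctan(-f[0]/f[1]))
s,r=st()
x=np.array([.522,.1365,.126])
print("to above clip",tow([.522,.1365,.385],r,s["tool_pos"]))
E
```

```text
rack 743 [0.20332439 0.97911143] mid [0.5264785  0.17731945] len 0.21029572825897547 yaw -0.20475204
card 227 [ 0.33971745 -0.94052756] mid [ 0.56737306 -0.19877418] len 0.11852363193110645 yaw 0.34661645
t 1.0 tcp [ 0.1381 -0.6095  0.4047] 
R [[0.975, 0.221, 0.0], [0.221, -0.975, -0.0], [0.0, 0.0, -1.0]] F [-0.33  0.07 -0.15] w 1.001734035155187 q [-1.467  0.053  1.613  0.     1.476 -0.119]
to above clip [ 539.2 -642.8   19.7]
```

View pics/c0.png

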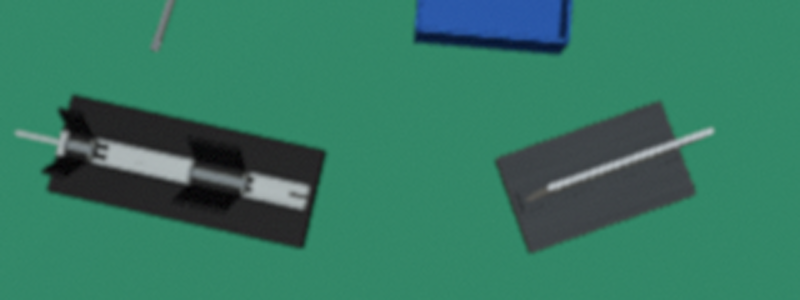

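Request:
play_rows(increments=[{"offset": [26, -31, -7], "twist": 0, "grip": 1}, {"offset": [52, -62, -14], "twist": 0, "grip": 1}, {"offset": [78, -93, -21], "twist": 0, "grip": 1}, {"offset": [104, -124, -28], "twist": 0, "grip": 1}, {"offset": [130, -155, -35], "twist": 0, "grip": 1}])

```text
time: 1.42
tool_pos: [0.231, -0.428, 0.4399]
tool_rot: [0.0, 0.994, 0.111, 0.0]
contact_force: [0.2, 0.2, 0.9]
gripper_width: 1.002
```

Request:
play_rows(increments=[{"offset": [26, -31, 0], "twist": 0, "grip": 1}, {"offset": [52, -62, 0], "twist": 0, "grip": 1}, {"offset": [78, -93, 0], "twist": 0, "grip": 1}, {"offset": [104, -124, 0], "twist": 0, "grip": 1}, {"offset": [130, -155, 0], "twist": 0, "grip": 1}])

```text
time: 1.83
tool_pos: [0.3234, -0.2479, 0.44]
tool_rot: [0.0, 0.994, 0.111, 0.0]
contact_force: [1.1, 0.1, 0.3]
gripper_width: 0.999
```

Request:
play_rows(increments=[{"offset": [26, -31, 0], "twist": 0, "grip": 1}, {"offset": [52, -62, 0], "twist": 0, "grip": 1}, {"offset": [78, -93, 0], "twist": 0, "grip": 1}, {"offset": [104, -124, 0], "twist": 0, "grip": 1}, {"offset": [130, -155, 0], "twist": 0, "grip": 1}])

```text
time: 2.25
tool_pos: [0.4159, -0.0677, 0.4402]
tool_rot: [0.0, 0.994, 0.111, 0.001]
contact_force: [0.9, -0.8, -0.1]
gripper_width: 1.0
```

Request:
play_rows(increments=[{"offset": [26, -31, 0], "twist": -0.12, "grip": 1}, {"offset": [52, -62, 0], "twist": -0.24, "grip": 1}, {"offset": [78, -93, 0], "twist": -0.36, "grip": 1}, {"offset": [104, -124, 0], "twist": -0.48, "grip": 1}, {"offset": [130, -155, 0], "twist": -0.6, "grip": 1}])

```text
time: 2.67
tool_pos: [0.5086, 0.1123, 0.4399]
tool_rot: [0.0, 0.915, 0.403, 0.0]
contact_force: [0.6, -0.1, 0.4]
gripper_width: 1.0
```

Request:
play_rows(increments=[{"offset": [0, 0, 0], "twist": -0.12, "grip": 1}, {"offset": [0, 0, 0], "twist": -0.24, "grip": 1}, {"offset": [0, 0, 0], "twist": -0.36, "grip": 1}, {"offset": [0, 0, 0], "twist": -0.48, "grip": 1}, {"offset": [0, 0, 0], "twist": -0.578, "grip": 1}])

```text
time: 3.08
tool_pos: [0.5083, 0.1103, 0.4397]
tool_rot: [-0.0, 0.763, 0.647, -0.0]
contact_force: [1.0, 0.5, 0.5]
gripper_width: 1.002
```

```bash
python3 - <<'E'
from h import *
s,r=st()
look("wrist",["clip_pivot","clip","small_clip_pivot","rack_top"],"w1.png")
print(np.round(manip.get_calibration("wrist")["T"],3).tolist())
print("to",tow([.522,.1365,.44],r,s["tool_pos"]))
E
```

```text
t 3.0833 tcp [0.5083 0.1103 0.4397] 
R [[0.163, 0.987, -0.0], [0.987, -0.163, -0.0], [-0.0, -0.0, -1.0]] F [0.98 0.53 0.51] w 1.001773682771492 q [ 0.071 -0.22   1.811 -0.     1.55   0.234]
wrist clip_pivot 0.68 [0.5137 0.1344 0.1232] px 324.0 194.0
wrist clip 0.7 [0.5199 0.1376 0.1261] px 332.0 188.0
wrist clip 0.3 [0.7599 0.1757 0.0115] px 587.0 82.0
wrist small_clip_pivot 0.73 [0.5406 0.2372 0.122 ] px 339.0 25.0
wrist rack_top 0.63 [0.5264 0.1842 0.1164] px 330.0 117.0
[[0.985, -0.163, -0.05, 0.522], [-0.171, -0.942, -0.289, 0.184], [0.0, 0.293, -0.956, 0.409], [0.0, 0.0, 0.0, 1.0]]
to [28.1  9.3 -0.3]
```

View pics/w1.png

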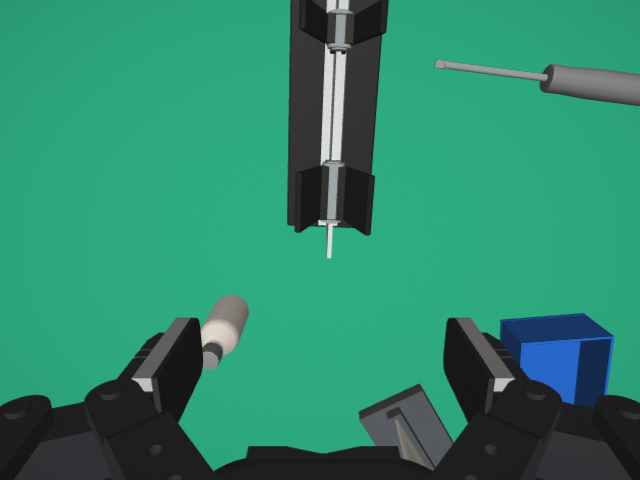

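```bash
python3 - <<'E'
from h import *
im=cv2.imread("pics/w1.png"); c=manip.get_calibration("wrist"); print(c["fx"],c["cx"],c["cy"])
cv2.imwrite("pics/w1c.png",cv2.resize(im[0:270,240:440],(592,800),interpolation=cv2.INTER_CUBIC)[200:])
cv2.imwrite("pics/w1c.png",cv2.resize(im[30:270,260:420],(400,600),interpolation=cv2.INTER_CUBIC))
for z,pts in [(.131,[(333,192),(336,165),(334,220)]),(.12,[(337,60),(332,150)])]:
    for p in pts: print(p,z,ray(c,*p,z).round(4))
E
```

```text
415.062789785228 322.66680533962085 244.57354005970345
(333, 192) 0.131 [0.5206 0.1355 0.131 ]
(336, 165) 0.131 [0.5255 0.1529 0.131 ]
(334, 220) 0.131 [0.5182 0.1163 0.131 ]
(337, 60) 0.12 [0.537  0.2172 0.12  ]
(332, 150) 0.12 [0.5246 0.1621 0.12  ]
```

View pics/w1c.png

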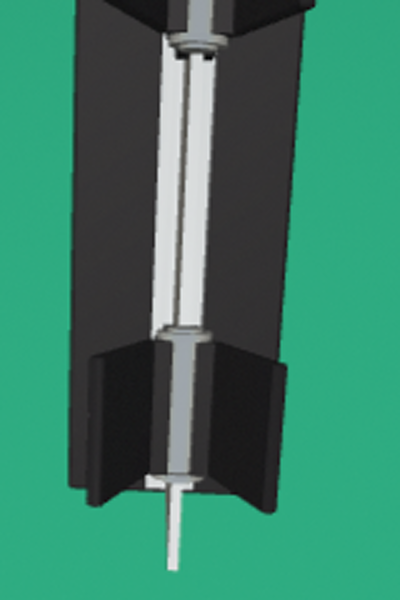

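```bash
python3 - <<'E'
from h import *
c=manip.get_calibration("wrist")
def l(z,p,q):
    a,b=ray(c,*p,z),ray(c,*q,z); print(a.round(4),b.round(4),"mid",((a+b)/2).round(4),"len",np.linalg.norm(a-b).round(4),"yaw",np.arctan(-(a-b)[0]/(a-b)[1]).round(4))
l(.12,(334.4,54),(331.2,160))
l(.128,(333.6,162),(329.6,222))
l(.03,(261+27.5,190),(260+27.5,220)); 
s,r=st()
g=[.5200,.136,.44]
print(tow(g,r,s["tool_pos"]))
E
```

```text
[0.536  0.2209 0.12  ] [0.523  0.1556 0.12  ] mid [0.5295 0.1883 0.12  ] len 0.0666 yaw -0.1962
[0.5243 0.1548 0.128 ] [0.5149 0.1147 0.128 ] mid [0.5196 0.1347 0.128 ] len 0.0413 yaw -0.2314
[0.4802 0.1266 0.03  ] [0.4738 0.099  0.03  ] mid [0.477  0.1128 0.03  ] len 0.0283 yaw -0.2289
t 3.3333 tcp [0.5082 0.11   0.4398] 
R [[0.171, 0.985, 0.0], [0.985, -0.171, 0.0], [0.0, 0.0, -1.0]] F [ 0.5   0.3  -0.05] w 1.0003914000349412 q [ 0.07  -0.22   1.812 -0.     1.55   0.242]
[27.6  7.2 -0.2]
```

Request:
play_rows(increments=[{"offset": [13, 3.5, 20], "twist": 0.015, "grip": 1}, {"offset": [26.6, 7, 50], "twist": 0.03, "grip": 1}, {"offset": [26.6, 7, 50], "twist": 0.03, "grip": 1}, {"offset": [26.6, 7, 50], "twist": 0.03, "grip": 1}])

```text
time: 3.67
tool_pos: [0.5191, 0.1352, 0.3877]
tool_rot: [-0.001, 0.774, 0.633, -0.002]
contact_force: [-0.3, -0.4, 0.4]
gripper_width: 1.003
```

```bash
python3 - <<'E'
from h import *
s,r=st()
look("wrist",["clip_pivot","clip","small_clip_pivot"],"w2.png")
im=cv2.imread("pics/w2.png"); cv2.imwrite("pics/w2c.png",cv2.resize(im[100:400,160:480],(800,600)*1 if 0 else (640,600),interpolation=cv2.INTER_CUBIC))
E
```

```text
t 3.6667 tcp [0.5191 0.1352 0.3877] 
R [[0.198, 0.98, -0.005], [0.98, -0.198, -0.001], [-0.002, -0.004, -1.0]] F [-0.31 -0.39  0.43] w 1.0032629636307633 q [ 0.116 -0.148  1.835 -0.     1.459  0.316]
wrist clip_pivot 0.57 [0.5186 0.1323 0.1223] px 323.0 254.0
wrist clip 0.58 [0.5185 0.1394 0.1252] px 321.0 244.0
wrist small_clip_pivot 0.97 [0.5381 0.2351 0.1241] px 321.0 63.0
```

View pics/w2c.png

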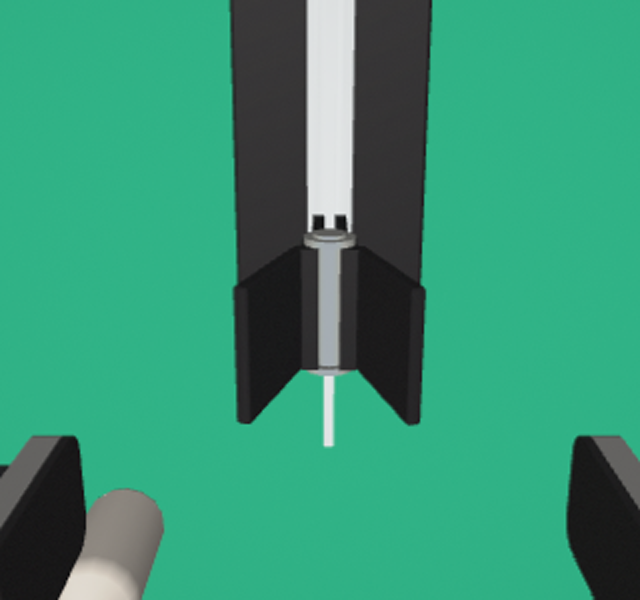

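```bash
python3 - <<'E'
from h import *
c=manip.get_calibration("wrist"); s,r=st()
a,b=ray(c,325,220,.128),ray(c,324.5,285,.128);m=(a+b)/2
print(a,b,m,np.linalg.norm(a-b),"yaw",np.arctan(-(a-b)[0]/(a-b)[1]))
t=np.array([m[0],m[1],.126+.030+.155]); print(tow(t,r,s["tool_pos"]))
# handle tops check (z .170)
for p in [(160+242,100+425/2)]: pass
A=[ray(c,160+x/2,100+y/2,.17)[:3] for x,y in [(240,288),(418,288),(245,422),(412,422)]]
print(np.round(A,4),np.mean(A,0), np.linalg.norm(A[0]-A[1]))
E
```

```text
t 3.8667 tcp [0.52   0.1347 0.3919] 
R [[0.199, 0.98, 0.003], [0.98, -0.199, 0.0], [0.001, 0.003, -1.0]] F [0.15 0.07 0.84] w 0.999419224880627 q [ 0.115 -0.151  1.831 -0.     1.458  0.316]
[0.52671233 0.15275191 0.128     ] [0.51844824 0.11320134 0.128     ] [0.52258029 0.13297663 0.128     ] 0.04040473370344675 yaw -0.20598641685188226
[-1.2  2.7 80.9]
[[0.5048 0.1555 0.17  ]
 [0.5468 0.147  0.17  ]
 [0.498  0.1207 0.17  ]
 [0.5394 0.1123 0.17  ]] [0.52223508 0.13387058 0.17      ] 0.042816091177864286
```

```bash
python3 - <<'E'
from h import *
s,r=st(); im,c=look("wrist",["clip_pivot"],"w3.png")
g=cv2.cvtColor(im,cv2.COLOR_BGR2GRAY)
for v in (225,235,245,255,265,275): 
    print(v,g[v,308:342].tolist())
E
```

```text
t 3.8667 tcp [0.52   0.1347 0.3919] 
R [[0.199, 0.98, 0.003], [0.98, -0.199, 0.0], [0.001, 0.003, -1.0]] F [0.15 0.07 0.84] w 0.999419224880627 q [ 0.115 -0.151  1.831 -0.     1.458  0.316]
wrist clip_pivot 0.85 [0.5189 0.1293 0.126 ] px 320.0 259.0
wrist clip_pivot 0.66 [0.7571 0.1797 0.0122] px 601.0 97.0
225 [49, 51, 51, 50, 50, 49, 96, 162, 170, 170, 171, 171, 171, 171, 171, 168, 136, 72, 49, 49, 49, 49, 49, 49, 50, 45, 30, 27, 27, 26, 27, 23, 26, 31]
235 [50, 48, 50, 48, 50, 50, 95, 161, 170, 170, 170, 170, 171, 170, 170, 168, 141, 73, 48, 48, 49, 48, 48, 49, 48, 35, 28, 26, 27, 26, 26, 26, 27, 25]
245 [48, 48, 48, 48, 48, 49, 95, 161, 170, 170, 170, 170, 171, 170, 170, 168, 141, 74, 47, 47, 48, 47, 47, 48, 48, 36, 27, 26, 26, 25, 27, 28, 27, 27]
255 [47, 48, 47, 47, 47, 47, 94, 161, 170, 170, 170, 171, 170, 170, 171, 167, 140, 73, 46, 47, 46, 46, 47, 46, 47, 31, 26, 25, 26, 27, 26, 27, 26, 28]
265 [46, 46, 46, 46, 47, 47, 94, 161, 170, 170, 170, 171, 170, 170, 171, 168, 140, 72, 46, 46, 46, 45, 47, 46, 45, 30, 26, 26, 25, 26, 26, 27, 27, 26]
275 [45, 45, 45, 45, 44, 45, 99, 161, 171, 170, 171, 170, 170, 171, 170, 168, 113, 58, 45, 46, 45, 46, 45, 44, 41, 31, 26, 25, 28, 27, 27, 25, 25, 26]
```

```bash
python3 - <<'E'
from h import *
c=manip.get_calibration("wrist"); s,r=st()
g=cv2.imread("pics/w3.png",0); print(g[205:300,319].tolist())
a,b=ray(c,319.4,225,.131),ray(c,319.4,280,.131);m=ray(c,319.4,253,.131)
print(m,"yaw",np.arctan(-(a-b)[0]/(a-b)[1]),tow([m[0],m[1],.311],r,s["tool_pos"]))
E
```

```text
t 3.9667 tcp [0.5199 0.1347 0.3916] 
R [[0.199, 0.98, 0.003], [0.98, -0.199, 0.0], [0.001, 0.003, -1.0]] F [ 0.08 -0.99 -0.15] w 0.997702351530279 q [ 0.115 -0.151  1.831 -0.     1.458  0.316]
[227, 227, 227, 227, 227, 227, 227, 227, 171, 98, 91, 93, 147, 169, 102, 164, 168, 169, 170, 170, 170, 170, 171, 170, 170, 170, 170, 170, 171, 170, 170, 170, 170, 170, 170, 170, 170, 171, 171, 170, 170, 170, 170, 170, 170, 170, 171, 170, 170, 170, 171, 170, 171, 170, 170, 170, 171, 170, 170, 170, 170, 170, 170, 171, 170, 170, 170, 171, 170, 171, 170, 170, 170, 170, 170, 170, 116, 111, 165, 168, 184, 225, 227, 227, 227, 227, 227, 227, 227, 227, 227, 227, 227, 227, 227]
[0.51959321 0.13489107 0.131     ] yaw -0.20241126671939136 [ 0.  -0.6 80.6]
```

Request:
play_rows(increments=[{"offset": [0.5, 0, 25], "twist": 0, "grip": 1}, {"offset": [0.5, 0, 50], "twist": 0, "grip": 1}, {"offset": [0.5, 0, 68], "twist": 0, "grip": 1}, {"offset": [0.5, 0, 80], "twist": 0, "grip": 1}, {"offset": [0.5, 0, 80], "twist": 0, "grip": 0.7}])

```text
time: 4.38
tool_pos: [0.5189, 0.1352, 0.3071]
tool_rot: [-0.001, 0.774, 0.633, -0.002]
contact_force: [-0.9, -0.1, -0.0]
gripper_width: 0.881
```

Request:
play_rows(increments=[{"offset": [0, 0, 0], "twist": 0, "grip": 0.55}, {"offset": [0, 0, 0], "twist": 0, "grip": 0.55}, {"offset": [0, 0, 0], "twist": 0, "grip": 0.5}, {"offset": [0, 0, 0], "twist": 0, "grip": 0.5}])

```text
time: 4.72
tool_pos: [0.5203, 0.1356, 0.3115]
tool_rot: [0.001, 0.774, 0.633, 0.001]
contact_force: [-0.4, -0.7, 2.2]
gripper_width: 0.502
```

```bash
python3 - <<'E'
from h import *
s,r=st(); im,c=look("wrist",["clip_pivot"],"w4.png")
E
```

```text
t 4.7167 tcp [0.5203 0.1356 0.3115] 
R [[0.199, 0.98, 0.003], [0.98, -0.199, 0.0], [0.001, 0.003, -1.0]] F [-0.39 -0.7   2.19] w 0.5020456472585331 q [ 0.117 -0.08   1.904  0.     1.315  0.317]
wrist clip_pivot 0.95 [0.5165 0.1323 0.1204] px 312.0 313.0
```

View pics/w4.png

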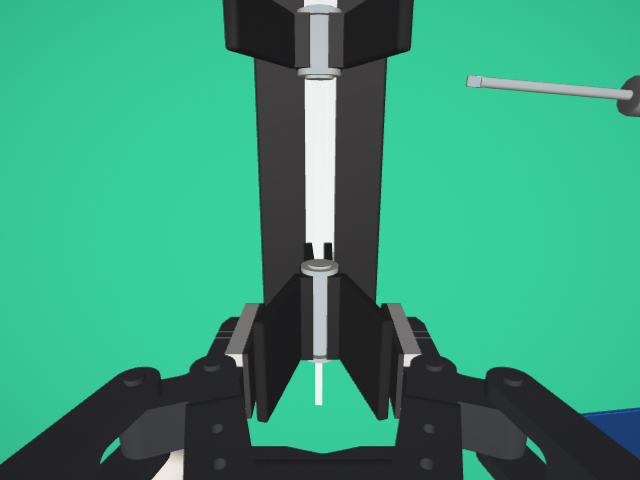

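Request:
play_rows(increments=[{"offset": [0, 0, 0], "twist": 0, "grip": 0.42}, {"offset": [0, 0, -0.5], "twist": 0, "grip": 0.35}, {"offset": [0, 0, -1], "twist": 0, "grip": 0.28}, {"offset": [0, 0, -2], "twist": 0, "grip": 0.15}, {"offset": [0, 0, -3], "twist": 0, "grip": 0}])

```text
time: 5.23
tool_pos: [0.5204, 0.1357, 0.3148]
tool_rot: [0.001, 0.774, 0.633, 0.002]
contact_force: [0.5, 0.7, 1.6]
gripper_width: 0.189
```

Request:
play_rows(increments=[{"offset": [0, 0, 0], "twist": 0, "grip": 0}, {"offset": [0, 0, 0], "twist": 0, "grip": 0}, {"offset": [0, 0, 0], "twist": 0, "grip": 0}])

```text
time: 5.48
tool_pos: [0.5205, 0.1357, 0.3147]
tool_rot: [0.001, 0.774, 0.633, 0.002]
contact_force: [-0.7, -0.5, 7.8]
gripper_width: 0.19
```

```bash
python3 - <<'E'
from h import *
s,r=st(); im,c=look("wrist",["clip_pivot","clip_tip_a","clip_tip_b"],"w5.png")
E
```

```text
t 5.4833 tcp [0.5205 0.1357 0.3147] 
R [[0.199, 0.98, 0.003], [0.98, -0.199, 0.001], [0.001, 0.003, -1.0]] F [-0.67 -0.52  7.77] w 0.1895758473926332 q [ 0.117 -0.083  1.902  0.     1.32   0.317]
wrist clip_pivot 0.86 [0.5167 0.133  0.1249] px 312.0 314.0
wrist clip_tip_a 0.9 [0.5358 0.1326 0.0935] px 351.0 279.0
wrist clip_tip_a 0.56 [0.5095 0.1385 0.088 ] px 297.0 274.0
wrist clip_tip_b 0.9 [0.5358 0.1326 0.0935] px 351.0 279.0
wrist clip_tip_b 0.56 [0.5095 0.1385 0.088 ] px 297.0 274.0
```

View pics/w5.png

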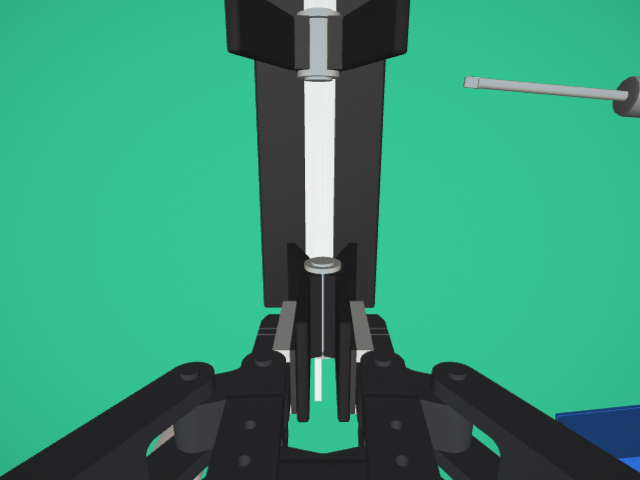

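Request:
play_rows(increments=[{"offset": [0, 0, -8], "twist": 0, "grip": 0}, {"offset": [0, 0, -25], "twist": 0, "grip": 0}, {"offset": [0, 0, -50], "twist": 0, "grip": 0}, {"offset": [0, 0, -80], "twist": 0, "grip": 0}, {"offset": [0, 0, -110], "twist": 0, "grip": 0}])

```text
time: 6.1
tool_pos: [0.5192, 0.1354, 0.4226]
tool_rot: [-0.001, 0.774, 0.633, -0.001]
contact_force: [-0.2, -0.8, 0.1]
gripper_width: 0.192
```

```bash
python3 - <<'E'
from h import *
s,r=st(); im,c=look("wrist",["clip_pivot","clip_tip_a"],"w6.png")
print(tow([.568,-.1985,.425],r,s["tool_pos"]))
look("scene",["card_top","clip_pivot","small_clip_pivot"],"s6.png");look("top",["card_top"],"t6.png")
E
```

```text
t 6.1 tcp [0.5192 0.1354 0.4226] 
R [[0.199, 0.98, -0.003], [0.98, -0.199, -0.001], [-0.001, -0.003, -1.0]] F [-0.16 -0.84  0.06] w 0.19213219140255214 q [ 0.117 -0.169  1.796 -0.     1.518  0.316]
wrist clip_pivot 0.65 [0.517  0.1341 0.2294] px 317.0 306.0
wrist clip_pivot 0.34 [0.5102 0.1349 0.1971] px 305.0 279.0
wrist clip_tip_a 0.92 [0.5353 0.1352 0.1974] px 354.0 269.0
wrist clip_tip_a 0.78 [0.5085 0.1359 0.1989] px 301.0 279.0
wrist clip_tip_a 0.37 [0.3907 0.0057 0.0429] px 219.0 364.0
[-317.6  114.1   -2.4]
scene card_top 0.57 [ 0.5719 -0.1983  0.1476] px 271.0 140.0
scene clip_pivot 0.95 [0.5199 0.1361 0.2377] px 450.0 195.0
scene small_clip_pivot 0.83 [0.5421 0.2304 0.1279] px 480.0 310.0
top card_top 0.75 [ 0.5685 -0.196   0.1527] px 430.0 262.0
```

Request:
play_rows(increments=[{"offset": [-32, 11.4, 0], "twist": 0, "grip": 0}, {"offset": [-64, 22.8, 0], "twist": 0, "grip": 0}, {"offset": [-96, 34.2, -1], "twist": 0, "grip": 0}, {"offset": [-128, 45.6, -2], "twist": 0, "grip": 0}, {"offset": [-159, 57, -2.5], "twist": 0, "grip": 0}])

```text
time: 6.97
tool_pos: [0.5438, -0.0331, 0.4242]
tool_rot: [-0.001, 0.774, 0.633, -0.001]
contact_force: [0.4, 0.6, 0.3]
gripper_width: 0.188
```

Request:
play_rows(increments=[{"offset": [-32, 11.4, 0], "twist": -0.11, "grip": 0}, {"offset": [-64, 22.8, 0], "twist": -0.22, "grip": 0}, {"offset": [-96, 34.2, 0], "twist": -0.33, "grip": 0}, {"offset": [-128, 45.6, 0], "twist": -0.44, "grip": 0}, {"offset": [-158.5, 57, 0], "twist": -0.547, "grip": 0}])

```text
time: 7.38
tool_pos: [0.5682, -0.2001, 0.4239]
tool_rot: [-0.001, 0.572, 0.82, -0.0]
contact_force: [0.5, -0.1, -0.6]
gripper_width: 0.193
```

Request:
play_rows(increments=[{"offset": [0, 0, 0], "twist": 0, "grip": 0}, {"offset": [0, 0, 0], "twist": 0, "grip": 0}, {"offset": [0, 0, 0], "twist": 0, "grip": 0}])

```text
time: 7.63
tool_pos: [0.5683, -0.198, 0.4241]
tool_rot: [-0.001, 0.575, 0.818, 0.0]
contact_force: [-0.4, 0.8, -0.5]
gripper_width: 0.187
```

```bash
python3 - <<'E'
from h import *
s,r=st(); im,c=look("wrist",["card_top","clip_pivot","clip_tip_a"],"w7.png")
look("scene",["card_top","clip_pivot","clip_tip_a"],"s7.png")
st(); np.save("T7.npy",c["T"])
E
```

```text
t 7.6333 tcp [ 0.5683 -0.198   0.4241] 
R [[-0.339, 0.941, -0.002], [0.941, 0.339, 0.001], [0.002, -0.001, -1.0]] F [-0.42  0.84 -0.51] w 0.18746026784857772 q [-4.590e-01 -1.200e-02  1.646e+00  1.000e-03  1.509e+00 -8.050e-01]
wrist card_top 0.6 [ 0.5715 -0.2013  0.1478] px 325.0 251.0
wrist clip_pivot 0.63 [ 0.5669 -0.2039  0.2325] px 313.0 314.0
wrist clip_tip_a 0.94 [ 0.5565 -0.2057  0.1985] px 294.0 280.0
wrist clip_tip_a 0.85 [ 0.583  -0.195   0.1987] px 351.0 279.0
scene card_top 0.26 [0.389  0.001  0.0509] px 433.0 205.0
scene clip_pivot 0.98 [ 0.5679 -0.1992  0.2337] px 269.0 92.0
scene clip_pivot 0.28 [ 0.7217 -0.1223  0.    ] px 225.0 270.0
scene clip_tip_a 0.92 [ 0.5846 -0.1942  0.1993] px 263.0 116.0
scene clip_tip_a 0.79 [ 0.5564 -0.2069  0.1994] px 274.0 106.0
t 8.0333 tcp [ 0.5684 -0.1976  0.4254] 
R [[-0.341, 0.94, 0.0], [0.94, 0.341, -0.0], [-0.0, 0.0, -1.0]] F [ 0.38 -0.34 -0.55] w 0.188951662687878 q [-0.458 -0.013  1.646  0.     1.509 -0.806]
```

View pics/w7.png

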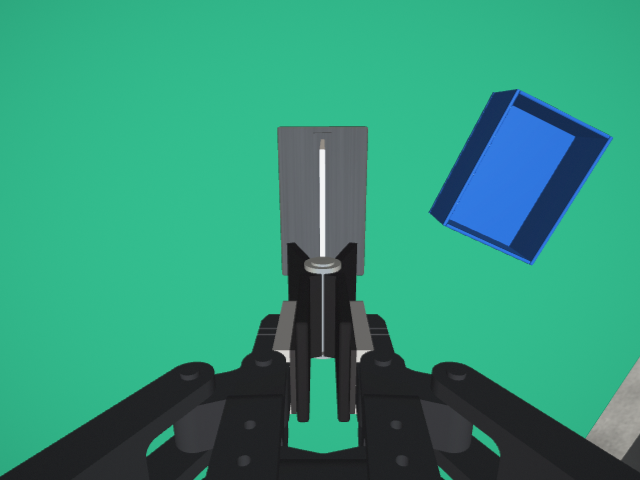

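The card edge (u≈322, v 138→258) and the barrel (u≈322) line up, and the tool is square to the card. Next: numbers for the along-edge and lateral offsets.

```bash
python3 - <<'E'
from h import *
c=manip.get_calibration("wrist"); c["T"]=np.load("T7.npy"); s,r=st(); t=np.array(s["tool_pos"])
im=cv2.imread("pics/w7.png"); g=im[...,2].astype(int)
for v in (136,142,148,154,170,200,230,250): print(v,g[v,314:332].tolist(),im[v,322].tolist())
for v in (133,138,148,200,250):
    row=g[v,314:332]; u=314+(np.arange(18)*(row>150)).sum()/max(1,(row>150).sum())
    print(v,round(u,2),"tool xy rel mm",tow(ray(c,u if u>315 else 322,v,.15),r,t))
for z,u,v in [(.239,322.5,265),(.239,322.5,357)]: print("barrel",tow(ray(c,u,v,z),r,t))
for n,p in [("tipL",[.5565,-.2057,.1985]),("tipR",[.583,-.195,.1987]),("tipLs",[.5564,-.2069,.1994]),("tipRs",[.5846,-.1942,.1993])]: print(n,tow(p,r,t))
print("card est",tow([.5674,-.1988,.15],r,t))
E
```

```text
t 8.0333 tcp [ 0.5684 -0.1976  0.4254] 
R [[-0.341, 0.94, 0.0], [0.94, 0.341, -0.0], [-0.0, 0.0, -1.0]] F [ 0.38 -0.34 -0.55] w 0.188951662687878 q [-0.458 -0.013  1.646  0.     1.509 -0.806]
136 [101, 100, 99, 96, 96, 96, 97, 96, 97, 98, 96, 97, 97, 96, 95, 97, 97, 96] [105, 101, 97]
142 [102, 101, 99, 97, 96, 96, 129, 146, 148, 148, 127, 102, 97, 96, 96, 97, 98, 95] [133, 142, 148]
148 [101, 100, 99, 97, 95, 107, 143, 148, 148, 148, 138, 105, 97, 96, 95, 97, 98, 96] [134, 142, 148]
154 [102, 99, 99, 97, 96, 177, 240, 243, 243, 243, 230, 135, 98, 96, 95, 98, 98, 95] [244, 243, 243]
170 [101, 100, 99, 97, 96, 177, 240, 243, 243, 243, 235, 139, 98, 95, 96, 97, 98, 97] [245, 244, 243]
200 [101, 101, 100, 100, 97, 136, 239, 243, 243, 243, 235, 140, 99, 97, 96, 99, 99, 98] [245, 244, 243]
230 [100, 101, 102, 101, 99, 109, 239, 243, 243, 243, 235, 141, 100, 99, 97, 100, 100, 99] [244, 244, 243]
250 [99, 100, 101, 101, 100, 99, 238, 243, 243, 243, 235, 141, 100, 99, 98, 100, 101, 99] [244, 244, 243]
133 314.0 tool xy rel mm [6.670e+01 1.000e-01 2.754e+02]
138 314.0 tool xy rel mm [6.390e+01 1.000e-01 2.754e+02]
148 314.0 tool xy rel mm [5.840e+01 1.000e-01 2.754e+02]
200 322.0 tool xy rel mm [2.830e+01 1.000e-01 2.754e+02]
250 322.0 tool xy rel mm [ -2.9   0.  275.4]
barrel [ 19.3   0.4 186.4]
barrel [-22.1   0.4 186.4]
tipL [ -3.5 -14.  226.9]
tipR [ -2.5  14.5 226.7]
tipLs [ -4.6 -14.5 226. ]
tipRs [ -2.3  16.3 226.1]
card est [ -0.7  -1.4 275.4]
```

Request:
play_rows(increments=[{"offset": [-0.5, -0.3, 12], "twist": 0, "grip": 0}, {"offset": [-1, -0.3, 24], "twist": 0, "grip": 0}, {"offset": [-1, -0.3, 34], "twist": 0, "grip": 0}, {"offset": [-1, -0.3, 40], "twist": 0, "grip": 0}, {"offset": [-1, -0.3, 40], "twist": 0, "grip": 0}])

```text
time: 8.45
tool_pos: [0.5679, -0.1991, 0.3817]
tool_rot: [-0.003, 0.575, 0.818, -0.0]
contact_force: [0.2, 0.3, -1.6]
gripper_width: 0.187
```

```bash
python3 - <<'E'
from h import *
s,r=st(); t=s["tool_pos"]
im,c=look("wrist",["card_top","clip_tip_a"],"w8.png")
a=cv2.resize(im[100:400,220:420],(400,600),interpolation=cv2.INTER_CUBIC)
im2,c2=look("scene",["card_top","clip_pivot","clip_tip_a"],"s8.png")
b=cv2.resize(im2[60:240,210:330],(400,600),interpolation=cv2.INTER_CUBIC)
cv2.imwrite("pics/c8.png",np.hstack([a,b])); st()
E
```

```text
t 8.45 tcp [ 0.5679 -0.1991  0.3817] 
R [[-0.34, 0.94, -0.005], [0.94, 0.34, 0.002], [0.004, -0.004, -1.0]] F [ 0.23  0.29 -1.59] w 0.1865350890344775 q [-0.461  0.014  1.691 -0.     1.442 -0.808]
wrist clip_tip_a 0.95 [ 0.5588 -0.2042  0.1576] px 302.0 280.0
wrist clip_tip_a 0.64 [ 0.5818 -0.1921  0.1595] px 354.0 274.0
scene card_top 0.89 [ 0.5688 -0.2     0.149 ] px 272.0 138.0
scene clip_pivot 0.7 [ 0.5688 -0.2006  0.1952] px 270.0 113.0
scene clip_tip_a 0.85 [ 0.5849 -0.1969  0.1593] px 264.0 137.0
scene clip_tip_a 0.66 [ 0.5561 -0.2127  0.1623] px 274.0 124.0
scene clip_tip_a 0.37 [0.5297 0.183  0.1192] px 458.0 286.0
t 8.8 tcp [ 0.5686 -0.1994  0.386 ] 
R [[-0.34, 0.94, 0.001], [0.94, 0.34, -0.001], [-0.001, 0.001, -1.0]] F [-0.27  0.86  0.01] w 0.18608339463853574 q [-0.461  0.012  1.686  0.     1.442 -0.808]
```

View pics/c8.png

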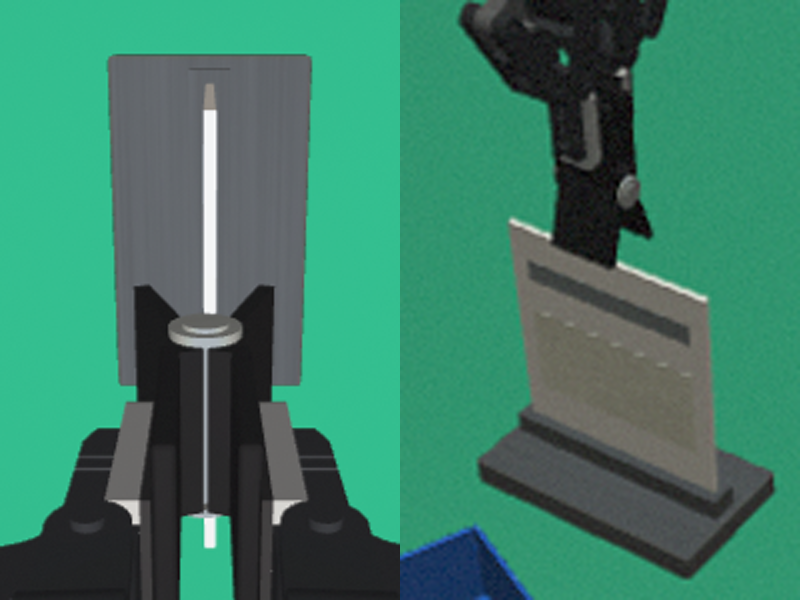

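Request:
play_rows(increments=[{"offset": [0, 0, 6], "twist": 0, "grip": 0}, {"offset": [0, 0, 12], "twist": 0, "grip": 0}, {"offset": [0, 0, 18], "twist": 0, "grip": 0}, {"offset": [0, 0, 24], "twist": 0, "grip": 0}, {"offset": [0, 0, 24.5], "twist": 0, "grip": 0}])

```text
time: 9.22
tool_pos: [0.568, -0.1991, 0.3583]
tool_rot: [-0.002, 0.574, 0.819, -0.0]
contact_force: [-0.2, 0.8, -1.1]
gripper_width: 0.189
```

Request:
play_rows(increments=[{"offset": [0, 0, 0], "twist": 0, "grip": 0}, {"offset": [0, 0, 0], "twist": 0, "grip": 0}, {"offset": [0, 0, 0], "twist": 0, "grip": 0}, {"offset": [0, 0, 0], "twist": 0, "grip": 0}])

```text
time: 9.55
tool_pos: [0.5686, -0.1994, 0.3612]
tool_rot: [0.0, 0.574, 0.819, 0.0]
contact_force: [-0.0, 0.2, -1.0]
gripper_width: 0.189
```

```bash
python3 - <<'E'
from h import *
s,r=st(); t=s["tool_pos"]
im,c=look("wrist",["card_top","clip_tip_a","clip_pivot"],"w9.png")
a=cv2.resize(im[100:400,220:420],(400,600),interpolation=cv2.INTER_CUBIC)
im2,c2=look("scene",["card_top","card","clip_pivot","clip_tip_a","small_clip_pivot"],"s9.png")
b=cv2.resize(im2[60:240,210:330],(400,600),interpolation=cv2.INTER_CUBIC)
cv2.imwrite("pics/c9.png",np.hstack([a,b])); st()
g=im.min(axis=2)
print("bright rows u=324:",[v for v in range(110,400) if g[v,318:331].max()>200])
for v in (170,200,230):
    u=np.nonzero(g[v,310:335]>190)[0]+310; print(v,u, tow(ray(c,u.mean(),v,.15),r,t))
for v in range(140,160,4): print(v,tow(ray(c,323,v,.15),r,t))
for v in range(360,400,6): print(v,tow(ray(c,323,v,.15),r,t))
E
```

```text
t 9.55 tcp [ 0.5686 -0.1994  0.3612] 
R [[-0.34, 0.94, 0.001], [0.94, 0.34, -0.0], [-0.001, 0.001, -1.0]] F [-0.01  0.2  -1.01] w 0.18865969102492877 q [-0.461  0.03   1.71   0.     1.401 -0.808]
wrist clip_tip_a 0.86 [ 0.5605 -0.2038  0.137 ] px 302.0 277.0
wrist clip_tip_a 0.6 [ 0.5842 -0.1933  0.1384] px 354.0 275.0
wrist clip_pivot 0.66 [ 0.565  -0.2009  0.1688] px 311.0 302.0
scene card_top 0.56 [ 0.5677 -0.1975  0.1511] px 273.0 137.0
scene card 0.87 [ 0.5726 -0.1988  0.0024] px 277.0 206.0
scene card 0.69 [ 0.5683 -0.2     0.1736] px 271.0 125.0
scene clip_pivot 0.94 [ 0.57   -0.2009  0.1705] px 270.0 127.0
scene clip_tip_a 0.92 [ 0.5863 -0.197   0.1352] px 265.0 149.0
scene clip_tip_a 0.77 [ 0.5556 -0.2068  0.1369] px 277.0 139.0
scene small_clip_pivot 0.87 [0.5416 0.2334 0.1265] px 481.0 312.0
t 10.05 tcp [ 0.5684 -0.1993  0.3607] 
R [[-0.34, 0.94, -0.0], [0.94, 0.34, 0.0], [0.0, -0.0, -1.0]] F [-0.32 -0.6  -1.09] w 0.1902541990995778 q [-0.461  0.03   1.711 -0.     1.401 -0.808]
bright rows u=324: [156, 157, 158, 159, 160, 161, 162, 163, 164, 165, 166, 167, 168, 169, 170, 1
[... 377 characters left out ...]
, 247, 248, 249, 250, 251, 252, 253, 254, 255, 359, 360, 361, 362, 363, 364, 365, 366, 367, 368, 369, 370, 371, 372, 373, 374, 375, 376, 377, 378, 379, 380, 381, 382, 383, 384, 385, 386, 387, 388, 389, 390, 391, 392, 393, 394]
170 [318 319 320 321 322 323 324] [ 53.3   0.3 211.2]
200 [318 319 320 321 322 323 324] [4.020e+01 2.000e-01 2.112e+02]
230 [318 319 320 321 322 323 324] [2.650e+01 2.000e-01 2.112e+02]
140 [ 65.8   1.1 211.2]
144 [ 64.2   1.1 211.2]
148 [ 62.5   1.1 211.2]
152 [ 60.9   1.1 211.2]
156 [ 59.2   1.1 211.2]
360 [-40.3   1.2 211.2]
366 [-43.8   1.2 211.2]
372 [-47.2   1.2 211.2]
378 [-50.7   1.2 211.2]
384 [-54.3   1.2 211.2]
390 [-57.8   1.2 211.2]
396 [-61.4   1.2 211.2]
```

View pics/c9.png

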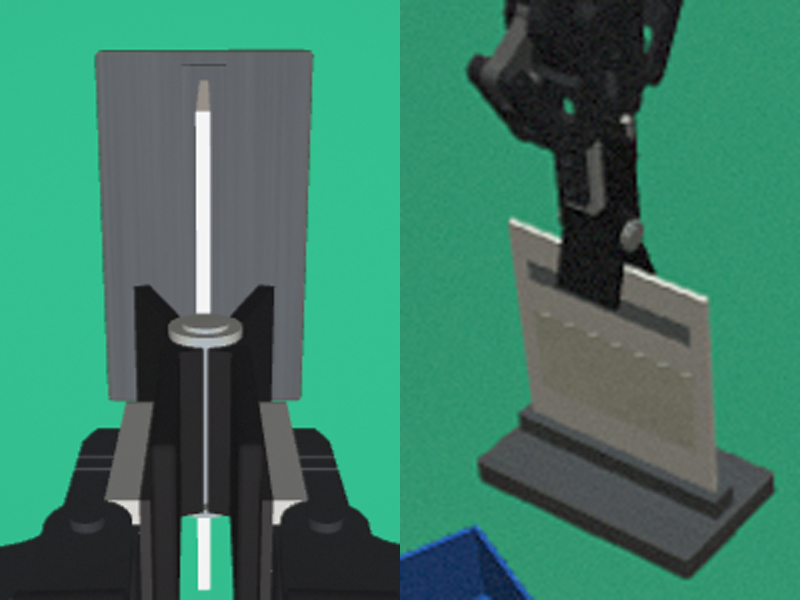

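The card edge spans +59 to −60 mm about the tool axis and sits 0.3 mm off centre. The tips are at z≈0.136, about 14 mm below the card's top edge, with no contact force. I'm handing it in.

```bash
python3 - <<'E'
from h import *
st(); print(manip.job_done())
E
```

```text
t 10.05 tcp [ 0.5684 -0.1993  0.3607] 
R [[-0.34, 0.94, -0.0], [0.94, 0.34, 0.0], [0.0, -0.0, -1.0]] F [-0.32 -0.6  -1.09] w 0.1902541990995778 q [-0.461  0.03   1.711 -0.     1.401 -0.808]
the job is handed in; nothing more can be done
None
```

The job is handed in at about 10 s on the robot's clock. The wider clip is still held squeezed open, handles up, astride the middle of the card's top edge. I squeezed it open on the rack strip, lifted it straight off, turned it square to the card and lowered it over the edge.

**Last checks:**
- **Position:** the clip is within about 1 mm of the card's middle along the edge and about 0.3 mm off centre across it. The jaw ends are about 14 mm below the top edge.
- **Contact:** the wrist force was about 1 N, and the card and smaller clip read where they stood at the start, to within a few millimetres. I did not check the bottle, bin and screwdriver again at the end.
- **Opening:** the fingers stand at 0.19, about 16 mm, against the 18 mm stated for fully open. The handles look parallel in the picture and the jaw ends read about 26–32 mm apart (26 mm stated), so I take it as fully open.
- **Disagreements:** the camera readings of the same points differed by up to about 4 mm. I therefore aligned the clip using the card and the barrel in the same wrist picture.

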